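Brace the free-spinning pulley and tighten its clamping knob

TASK

The pulley on the blue bench fixture spins freely, so its black knob cannot be tightened yet. Lay the steel block with the two holes flat in the fixture's pocket, where it will catch one of the pulley's arms, then turn the knob clockwise until its white pointer has moved across the pulley from the red dot to the green dot or beyond, and let go with the block still in the pocket.

Things in the scene. Friction and masses are not known exactly. Their poses are not given: they have to be found in the camera images.
- steel_block: Loose grey steel block, 45 x 70 x 30 mm (its x, y, z), two round holes in its top, under 1 kg. Origin at the centre of its underside; z up, y along its 70 mm length. Lies flat on the worktop near a round steel offcut and a shallow round tin, which are not used.
- pocket (a point): Floor centre of the shallow pocket on the blue base plate (150 x 265 x 10 mm, fixed; pocket floor = plate top, 10 mm above the worktop). Inside 84 mm along the point's x, 59 mm along its y; walls 8 mm high, 6 mm thick. The block fits with its 70 mm length along the point's x, 7 mm to spare all round. z up. The pulley's spindle is 125 mm away along the point's +y.
- pulley (a joint): Angle of the pulley on its spindle, rad, clockwise from above; almost no friction, no stop. Three 16 mm wide arms below it reach 130 mm from the axis, 120 degrees apart, 24 to 32 mm above the worktop: over the pocket walls, but they strike the block. At the start (-0.13 to 0.13) none is over the pocket; after 0.09 to 0.6 rad clockwise one meets the block laid there.
- knob_grip (a point): Grip point on the knob's black bar, on the spindle axis, 86 mm above the worktop, 8 mm below the bar's top. The bar is 14 mm wide (point's x), 50 mm long (point's y) and stands on a 52 mm disc whose top is 22 mm below this point, the 80 mm pulley under it. A white pointer line marks the bar's +y end. z up; the point turns with the knob.
- clamp_knob (a joint): Angle of the knob relative to the pulley, rad, growing clockwise from above: 0 to 0.08 at the start (pointer at the red dot), 0.6 at the green dot, hard stop at 1.4. Stiff (0.15 N m): unbraced, the pulley turns along and this does not change; once an arm rests on the block, it grows as the knob is turned. It stays where left.
There are look-alikes about, which are no part of the job. Leave any brown or pink look-alike of the steel_block alone.

How it is judged (in metres and radians):
On the way, in this order (a step that is already met when the one before it is completed fails the run):
1. the steel block lies flat in the pocket, let go (horizontal distance between steel_block and pocket below 0.015 m and z of steel_block in the frame of pocket below 0.004 m and angle between steel_block's own z axis and vertical below 0.1 rad and contact force between the fingers and steel_block below 0.5 N), for 0.2 s.
2. the knob is turned clockwise on the pulley to the green dot or beyond (value of joint clamp_knob above 0.5 rad), for 0.2 s.
At the end, for the whole second after the job is handed in: The steel block lies at rest, flat in the pocket (its centre within 15 mm of the pocket's, underside within 4 mm of its floor, tilt below 0.1 rad), and the knob stands at more than 0.5 rad clockwise on the pulley (green dot: 0.6) (horizontal distance between steel_block and pocket below 0.015 m and z of steel_block in the frame of pocket below 0.004 m and angle between steel_block's own z axis and vertical below 0.1 rad and value of joint clamp_knob above 0.5 rad and linear speed of steel_block below 0.02 m/s); the robot touches nothing.
It also fails if it takes over 48 s, if anything falls off the work surface, if the arm or the gripper's body presses on something with over 40 N, if the wrist force passes 120 N, or if a joint passes its speed limit or range.

ROBOT

A 6-joint arm with a two-finger parallel gripper is mounted at the origin on a cart in front of the work surface, level with it; the furniture and walls round the work are solid. World frame = base frame: x ahead of the robot, y to its left, z up, the work surface at z = 0. Lengths are in mm, angles in rad, forces in N, time in s.
With the tool pointing down it reaches from about 350 to 850 mm from the base axis. Payload 8.1 kg.
Tool frame: the origin (TCP) lies on the mounting face of the last link; the fingertips stand 173 mm ahead of it and the grasp point (between the pads) lies 155 mm ahead of it; z points along the fingers, y is the line along which they close (so a half turn about z gives the same grasp; the last joint's range is limited). The gripper opens to 85 mm and grips with 20 to 120 N. Pads are 22 mm wide; open, the fingers measure 114 mm over their backs; the gripper's body (76 mm by 85 mm) begins 54 mm behind the grasp point. The pads swing forward as they close: fully open they stand 13 mm farther back than shut.
Start: joints at [1.251, 0.13, 1.488, -0, 1.523, -0.085], TCP at [139.567, 583.548, 404.692] pointing down, gripper open.
Joint ranges: [-2.96, 2.96], [-0.89, 2.26], [0.02, 2.5], [-1.34, 4.48], [0, 2.73], [-2.66, 2.66]. Speed limits (rad/s): [2.39, 2.39, 2.79, 3.14, 3.14, 3.14].

INTERFACE

Orientations are given as a unit quaternion [w, x, y, z].
In Python, from plant import sensors, optics, ticket gives the robot as it stands. The module is installed in compiled form; this text tells all that it offers.
- The arm moves only by the shell command python3 -m creep 'ROWS'. ROWS is JSON, a list of rows, each a list of 5 numbers: the shift along the tool's x, y, z scaled (see below), then the turn about the tool's z scaled (see below), then the closure, from 0 (fully open) to 1 (shut). A call has 1 to 10 rows; each row is the pose to reach, as a shift and turn from the pose commanded when the call began, along the tool's axes at that moment; what a row does not reach only later rows make up. The controller multiplies each number of a shift by 0.1 m and each number of a turn by 120 degrees. A row lasts 1/12 s, in which the tool goes at most 41.7 mm and 7.16 degrees, less where a joint would pass 70% of its speed; a pose out of reach is approached as far as the arm can. A call with a number of a shift or a turn outside -1 to 1 is refused whole. A call with a gripper value outside its range is refused whole. The fingers move at their own pace and stop on an object; the grip force is fixed at half the most. Time passes only in rows, so rows that repeat a pose let the fingers close. It gives the time, the measured TCP pose, the force, the opening and the grip force at its end, in the units of the state.
- sensors.sense(): the state, without advancing time (a new reading comes with each control period).
- optics.snapshot(name): name is "scene" or "top" or "wrist"; returns the picture (420x560x3 uint8, red, green, blue); there is no depth.
- optics.camera_params(name): a dict with "intrinsics" (3x3 intrinsics, pixels), "extrinsics" (4x4, takes a point from camera to world coordinates). Camera axes: x right, y up, looking along -z (the intrinsics and any distortion apply to the point x, -y, -z); pixel columns grow to the right and rows downward; lengths in mm; the calibration is good to about 2 mm. A picture is of the moment at which its call begins: read the wrist's pose just before it. camera_params takes no time and is no camera call; for the wrist camera it gives the pose at the moment of the call.
- ticket.close_job(): hands the job in; it is judged then, once.
The state is a dict: "t": time; "joint_positions": joint angles; "qd": joint speeds; "joint_torque": joint torques, N m; "tool_pos": TCP position; "tcp_rot": TCP orientation; "wrist_force": force on the tool from outside, world axes, zero at the start; "ft_torque": the same for the moment, N m; "opening": finger opening in mm; "finger_force": force on a finger pad.
Only numpy, scipy, OpenCV 4.12 (cv2) and the standard library are available. Lean on these libraries where they do the work, as an engineer would, in place of code of your own. Each camera call takes 0.05 s, during which the arm holds its last target. There are 200 camera calls.

## Working session

There is one attempt and no reset: what is moved stays moved. The work goes in short steps, Python scripts to look and compute and a shell command to move; the robot and the scene stay as the last step left them, time stands still between calls to the robot, and variables do not carry over. Pictures are saved under pics/ and viewed, at most 13 in all, crops included, and the job is handed in when it is done.

```bash
mkdir -p pics
python3 - <<'E'
from plant import sensors, optics
import cv2,numpy as np
s=sensors.sense();print(s)
for n in("scene","top","wrist"):
    im=optics.snapshot(n);cv2.imwrite(f"pics/{n}0.png",im[:,:,::-1]);p=optics.camera_params(n);print(n,np.round(p["intrinsics"],1).tolist(),np.round(p["extrinsics"],3).tolist(),[k for k in p])
E
```

```text
{'t': 0.0, 'joint_positions': array([ 1.25062160e+00,  1.31170103e-01,  1.48927407e+00,  1.20856130e-05,
        1.52300578e+00, -8.54210737e-02]), 'qd': array([-9.38504316e-06,  1.47021885e-03, -1.39523703e-03,  7.94559057e-04,
       -2.10810810e-03,  1.92546650e-03]), 'joint_torque': array([ 1.97260670e-03, -5.69417453e+01, -5.00538719e+01, -1.43492643e-04,
        1.51829881e-02, -3.48554261e-05]), 'tool_pos': array([139.47810936, 583.32791809, 403.64166009]), 'tcp_rot': array([-1.92951868e-04,  1.17107732e-01,  9.93118783e-01, -9.08402910e-04]), 'wrist_force': array([-0.18718508, -0.14857808,  0.2747507 ]), 'ft_torque': array([ 0.03980063, -0.0069541 , -0.0272197 ]), 'finger_force': 0.0, 'opening': 85.65218549483659}
scene [[474.5, 0.0, 285.1], [0.0, 474.5, 210.6], [0.0, 0.0, 1.0]] [[0.877, 0.346, -0.334, 67.099], [-0.481, 0.624, -0.616, -806.167], [-0.005, 0.701, 0.713, 936.59], [0.0, 0.0, 0.0, 1.0]] ['intrinsics', 'extrinsics']
top [[533.4, 0.0, 282.2], [0.0, 533.4, 214.3], [0.0, 0.0, 1.0]] [[0.011, 0.995, -0.103, 336.889], [-1.0, 0.011, -0.006, -61.175], [-0.005, 0.103, 0.995, 1501.687], [0.0, 0.0, 0.0, 1.0]] ['intrinsics', 'extrinsics']
wrist [[318.1, 0.0, 280.9], [0.0, 318.1, 207.7], [0.0, 0.0, 1.0]] [[0.234, -0.92, -0.315, 58.4], [0.972, 0.221, 0.078, 601.033], [-0.002, -0.325, 0.946, 372.436], [0.0, 0.0, 0.0, 1.0]] ['intrinsics', 'extrinsics']
```

View pics/top0.png

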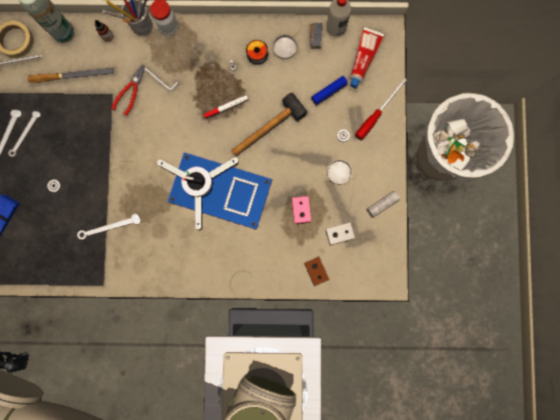

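View pics/scene0.png

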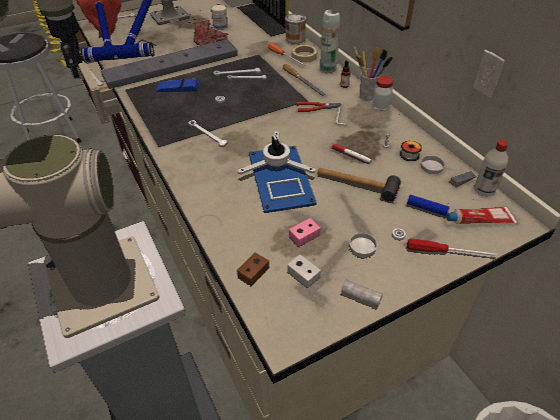

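The top view shows the grey block at about (340,233), with the pink decoy at (302,209) and the brown one at (317,270). The pocket is near (241,196), the knob near (196,181), and one arm points down at (198,225). In the scene view the block is at (303,270), the pocket at (287,189) and the knob at (277,145).

```bash
cat > h.py <<'E'
import numpy as np,cv2
from plant import sensors,optics
from scipy.spatial.transform import Rotation as R
def ray(p,uv):
    K=p["intrinsics"];E=p["extrinsics"];uv=np.atleast_2d(np.float64(uv))
    d=np.c_[(uv[:,0]-K[0,2])/K[0,0],-(uv[:,1]-K[1,2])/K[1,1],-np.ones(len(uv))]
    return E[:3,3],d@E[:3,:3].T
def plane(p,uv,z):
    o,d=ray(p,uv);return (o+d*((z-o[2])/d[:,2])[:,None])[:,:2]
def tri(p1,a,p2,b):
    o1,d1=ray(p1,a);o2,d2=ray(p2,b);out=[]
    for u,v in zip(d1,d2):
        s=np.linalg.lstsq(np.c_[u,-v],o2-o1,rcond=None)[0];A=o1+u*s[0];B=o2+v*s[1];out.append(np.r_[(A+B)/2,np.linalg.norm(A-B)])
    return np.array(out)
def tool(w):  # world xy(z) delta -> tool-axis delta
    s=sensors.sense();return R.from_quat(np.roll(s["tcp_rot"],-1)).as_matrix().T@w
def rects(mask,lo=20,hi=1e6):
    cs,_=cv2.findContours(mask.astype(np.uint8),cv2.RETR_CCOMP,cv2.CHAIN_APPROX_NONE)
    return [(cv2.contourArea(c),cv2.minAreaRect(c),c) for c in cs if lo<cv2.contourArea(c)<hi]
E
python3 - <<'E'
from h import *
for n,roi in(("top",(140,150,365,290)),("scene",(230,120,340,300))):
    im=cv2.imread(f"pics/{n}0.png");p=optics.camera_params(n)
    hsv=cv2.cvtColor(im,cv2.COLOR_BGR2HSV);h,s,v=[hsv[:,:,i].astype(int) for i in range(3)]
    x0,y0,x1,y1=roi;M=np.zeros(h.shape,bool);M[y0:y1,x0:x1]=1
    for nm,m in(("light",(s<60)&(v>140)),("blue",(h>100)&(h<125)&(s>120)),("dark",v<50),("pocketblue",(h>100)&(h<125)&(s>120))):
        for a,r,c in rects(m&M,12 if nm=="dark" else 60):
            print(n,nm,a,np.round(r[0],1),np.round(r[1],1),round(r[2]),np.round(plane(p,[r[0]],30 if nm!="blue" else 10),0), np.round(cv2.boxPoints(r),0).tolist())
a=cv2.imread("pics/top0.png")[150:260,140:370];b=cv2.imread("pics/scene0.png")[120:300,230:340]
a=cv2.resize(a,None,fx=3,fy=3,interpolation=2);b=cv2.resize(b,None,fx=3,fy=3,interpolation=2)[:540]
cv2.imwrite("pics/c.png",a)
E
```

```text
top light 383.5 [340. 233.] [16.5 25.7] 76 [[ 439. -212.]] [[326.0, 228.0], [350.0, 222.0], [354.0, 238.0], [330.0, 244.0]]
top light 849.5 [240.3 196.2] [26.2 34.7] 18 [[539.  65.]] [[223.0, 209.0], [233.0, 176.0], [258.0, 184.0], [248.0, 217.0]]
top light 622.0 [240.4 196.2] [21.9 30.8] 18 [[539.  65.]] [[225.0, 208.0], [235.0, 178.0], [255.0, 185.0], [246.0, 214.0]]
top light 406.0 [338.5 171.5] [23. 23.] 90 [[ 611. -208.]] [[327.0, 160.0], [350.0, 160.0], [350.0, 183.0], [327.0, 183.0]]
top light 862.5 [206.9 177.2] [80.3 71.3] 59 [[591. 160.]] [[156.0, 161.0], [217.0, 124.0], [258.0, 194.0], [197.0, 230.0]]
top blue 487.0 [240.3 196.1] [19.  27.8] 18 [[542.  67.]] [[227.0, 206.0], [236.0, 180.0], [254.0, 186.0], [245.0, 212.0]]
top blue 391.5 [184.3 192.6] [26.2 26.9] 18 [[550. 226.]] [[168.0, 201.0], [176.0, 176.0], [201.0, 184.0], [192.0, 210.0]]
top blue 2735.5 [234.5 195. ] [60.8 51.9] 17 [[545.  84.]] [[198.0, 211.0], [213.0, 161.0], [271.0, 179.0], [256.0, 229.0]]
top blue 1017.0 [240.3 196.1] [28.9 37.7] 18 [[541.  67.]] [[221.0, 210.0], [232.0, 174.0], [260.0, 183.0], [2
[... 2488 characters left out ...]
72.0, 137.0], [286.0, 142.0], [281.0, 158.0]]
scene pocketblue 301.5 [285.1 188.4] [12.1 29.1] 81 [[533.  54.]] [[270.0, 185.0], [299.0, 180.0], [300.0, 192.0], [272.0, 197.0]]
scene pocketblue 2076.0 [284.2 185.5] [46.6 56. ] 81 [[536.  66.]] [[253.0, 167.0], [308.0, 158.0], [315.0, 204.0], [260.0, 213.0]]
scene pocketblue 715.5 [285.1 188.5] [21.3 38.3] 81 [[533.  54.]] [[265.0, 181.0], [302.0, 175.0], [306.0, 196.0], [268.0, 202.0]]
scene pocketblue 107.0 [256.  156.6] [11.3 13.3] 81 [[524. 220.]] [[249.0, 152.0], [262.0, 150.0], [264.0, 161.0], [250.0, 163.0]]
scene pocketblue 86.5 [293.1 155. ] [17.9  8.7] 69 [[626. 172.]] [[286.0, 148.0], [294.0, 145.0], [300.0, 162.0], [292.0, 165.0]]
```

View pics/c.png

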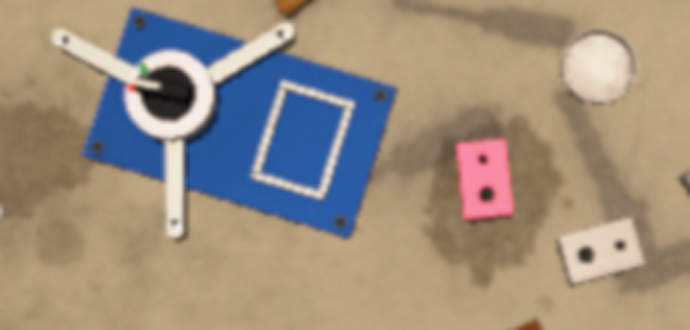

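```bash
python3 -m creep '[[-0.95,-0.72,0,0,0],[-0.95,-0.72,0,0,0],[-0.95,-0.72,0,0,0],[-0.95,-0.72,0,0,0]]' >/dev/null
python3 -m creep '[[-0.95,-0.72,0,0,0],[-0.95,-0.72,0,0,0],[-0.95,-0.72,0,0,0],[-0.95,-0.72,0,0,0]]' >/dev/null
python3 -m creep '[[-0.95,-0.72,0,0,0],[-0.95,-0.72,0,0,0],[-0.95,-0.72,0,0,0],[-0.95,-0.72,0,0,0]]' >/dev/null
python3 -m creep '[[-0.95,-0.72,0,0,0],[-0.95,-0.72,0,0,0],[-0.95,-0.72,0,0,0],[-0.95,-0.72,0,0,0]]' >/dev/null
python3 -m creep '[[-0.95,-0.72,0,0,0],[-0.95,-0.72,0,0,0],[-0.95,-0.72,0,0,0],[-0.95,-0.72,0,0,0],[-0.95,-0.72,0,0,0],[-0.95,-0.72,0,0,0]]'
python3 - <<'E'
from h import *
import pickle
p=optics.camera_params("wrist");im=optics.snapshot("wrist");cv2.imwrite("pics/w1.png",im[:,:,::-1]);pickle.dump(p,open("w1.pkl","wb"))
s=sensors.sense();print(s["tool_pos"],s["tcp_rot"],s["joint_positions"])
E
```

```text
t: 1.98
tool_pos: [517.6, 123.5, 404.3]
tcp_rot: [-0.001, 0.117, 0.993, 0.0]
wrist_force: [0.3, 0.7, -0.2]
opening: 85.6
finger_force: 0.0
[517.29227876 123.92580095 404.39947449] [-4.65590431e-04  1.16806815e-01  9.93154524e-01  2.04987020e-04] [ 1.38503752e-01 -5.35402552e-02  1.67741259e+00  6.32928421e-04
  1.51851762e+00 -1.19817772e+00]
```

View pics/w1.png

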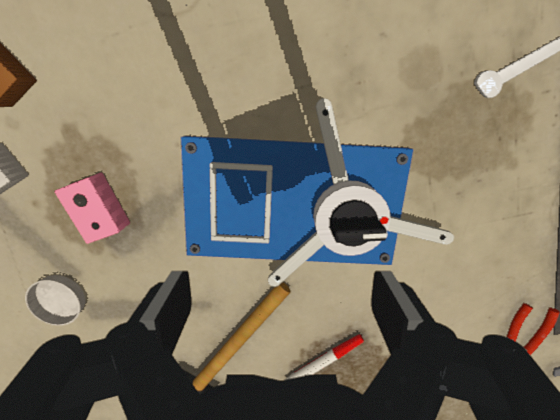

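The wrist view shows the pocket rim with corners near (211,165), (271,167), (268,241) and (212,239). The knob disc centre is near (353,222), the pointer line near (375,237) and the red dot at (384,220). The grey block is just out of view on the left.

Run:
```python
from h import *
import pickle
w=pickle.load(open("w1.pkl","rb"));t=optics.camera_params("top");sc=optics.camera_params("scene")
im=cv2.imread("pics/w1.png");hsv=cv2.cvtColor(im,cv2.COLOR_BGR2HSV);h,s,v=[hsv[:,:,i].astype(int) for i in range(3)]
M=np.zeros(h.shape,bool);M[155:250,205:280]=1
for a,r,c in rects((h>95)&(h<130)&(s>100)&M,1500,6000):
    print("pocket",a,r); c=plane(w,cv2.boxPoints(r),14);q=cv2.minAreaRect(np.float32(c));print(q)
    W=r[0]
    for z in(10,18):
        q=cv2.minAreaRect(np.float32(plane(w,cv2.boxPoints(r),z)));print(z,q)
    print("tri top",tri(w,[W],t,[(240.3,196.2)]),"tri scene",tri(w,[W],sc,[(285.1,188)]))
# outer corner bolts height & block in two fixed views
print("block tri",tri(t,[(340,233)],sc,[(303.5,266.4)]))
for z in(0,30):
    print(plane(t,[(326,228),(350,222),(354,238),(330,244)],z))
# top-view pocket
print(plane(t,[(240.4,196.2)],14))
```

```text
pocket 3058.5 ((240.5, 202.0), (66.0, 49.0), 90.0)
((538.7308349609375, 66.10490417480469), (60.192138671875, 83.25981140136719), 75.51718139648438)
10 ((539.8706665039062, 65.26744842529297), (60.86292266845703, 84.18763732910156), 75.51718139648438)
18 ((537.5906982421875, 66.94242858886719), (59.52136993408203, 82.33194732666016), 75.5171890258789)
tri top [[540.31987065  66.87924626   8.45649778   2.54845434]] tri scene [[538.5684299   67.64171477  16.82727273   3.51330437]]
pocket 4982.5 ((239.04345703125, 202.3159637451172), (65.58026123046875, 81.14483642578125), 2.6630008220672607)
((539.1002807617188, 63.48447036743164), (81.1102066040039, 101.8375244140625), 73.38419342041016)
10 ((540.2444458007812, 62.617767333984375), (82.01409912109375, 102.9723892211914), 73.38420104980469)
18 ((537.9561157226562, 64.35113525390625), (80.20630645751953, 100.7026596069336), 73.38420104980469)
tri top [[539.26056105  66.27400676  13.47575358   3.35758091]] tri scene [[537.9610415   66.22325644  18.3336783    3.20432548]]
block tri [[ 438.23994217 -211.35429935   33.58974232    0.88935729]]
[[ 454.67638031 -175.49650996]
 [ 472.40807512 -243.20155653]
 [ 427.30369485 -254.37680468]
 [ 409.66872866 -186.87296446]]
[[ 452.32328618 -173.21265407]
 [ 469.70074541 -239.56512061]
 [ 425.49743955 -250.51711483]
 [ 408.21477654 -184.36183504]]
[[540.71792837  66.69688456]]
```

```bash
python3 -m creep '[[0,-0.86,0,0,0],[0,-0.86,0,0,0],[0,-0.86,0,0,0]]' >/dev/null
python3 -m creep '[[0,-0.86,0,0,0],[0,-0.86,0,0,0],[0,-0.86,0,0,0]]' >/dev/null
python3 -m creep '[[0,-0.86,0,0.1,0],[0,-0.86,0,0.1,0],[0,-0.86,0,0.1,0]]' >/dev/null
python3 -m creep '[[0,-0.8,1,0.42,0],[0,-0.8,1,0.42,0],[0,-0.8,1,0.42,0],[0,-0.8,1,0.42,0],[0,-0.8,1,0.42,0],[0,-0.8,1,0.42,0],[0,-0.8,1,0.42,0],[0,-0.8,1,0.42,0],[0,-0.8,1,0.42,0]]'
python3 - <<'E'
from h import *
import pickle
p=optics.camera_params("wrist");im=optics.snapshot("wrist");cv2.imwrite("pics/w2.png",im[:,:,::-1]);pickle.dump(p,open("w2.pkl","wb"))
s=sensors.sense();print(s["tool_pos"],s["tcp_rot"],s["joint_positions"])
E
```

```text
t: 3.53
tool_pos: [423.7, -199.2, 304.8]
tcp_rot: [0.0, 0.613, 0.79, 0.0]
wrist_force: [0.5, 0.2, 0.1]
opening: 85.5
finger_force: 0.0
[ 423.67514732 -199.33049614  304.84398512] [1.26351005e-04 6.12336812e-01 7.90596993e-01 8.24483423e-05] [-5.49378223e-01 -1.61695043e-01  1.96249290e+00  1.39951273e-04
  1.34052557e+00 -8.02180504e-01]
```

View pics/w2.png

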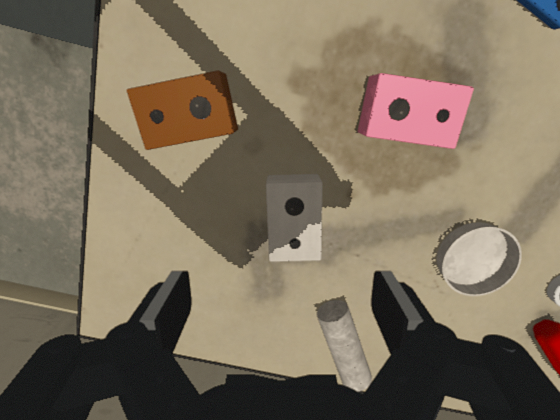

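The wrist view shows the grey block's top face with corners at about (267,185), (321,185), (322,260) and (269,262). It is half in shadow, with holes at (295,206) and (295,244).

Run:
```python
from h import *
import pickle
w=pickle.load(open("w2.pkl","rb"));t=optics.camera_params("top")
im=cv2.imread("pics/w2.png");hsv=cv2.cvtColor(im,cv2.COLOR_BGR2HSV);h,s,v=[hsv[:,:,i].astype(int) for i in range(3)]
M=np.zeros(h.shape,bool);M[165:275,255:335]=1
print(s[170:270:6,280].tolist(),v[170:270:6,280].tolist(),s[225,255:335:5].tolist())
for a,r,c in rects((s<50)&M,1000):print(a,r)
c=[(267,185),(321,185),(322,260),(269,262)]
P=plane(w,c,30);print(P,P.mean(0))
e=(P[2]+P[3]-P[0]-P[1]);print(np.degrees(np.arctan2(e[1],e[0])),np.linalg.norm(e)/2,np.linalg.norm(P[1]-P[0]))
print(tri(w,[np.mean(c,0)],t,[(340,233)]))
g=P.mean(0)-sensors.sense()["tool_pos"][:2];print("tool shift",tool(np.r_[g,0]))
```

```text
[70, 39, 43, 41, 38, 39, 41, 42, 44, 42, 35, 41, 40, 34, 33, 32, 62] [91, 97, 101, 113, 113, 111, 113, 110, 111, 110, 108, 107, 109, 194, 199, 201, 147] [66, 61, 67, 38, 41, 39, 42, 44, 41, 39, 43, 33, 34, 32, 65, 58]
4546.5 ((293.5, 217.5), (87.0, 55.0), 90.0)
[[ 408.6299584  -185.26525236]
 [ 449.93391359 -174.68147873]
 [ 469.87420276 -238.1034902 ]
 [ 426.30436468 -251.26326553]] [ 438.68560986 -212.32837171]
-73.79399784866759 67.38769934750158 42.638397935977586
[[ 4.38998794e+02 -2.12331963e+02  2.62650021e+01  3.22025104e-01]]
tool shift [-1.63387710e+01  1.12828762e+01  4.83129628e-03]
```

```bash
python3 -m creep '[[-0.16,0.11,0.5,0,0],[-0.16,0.11,0.5,0,0],[-0.16,0.11,0.9,0,0],[-0.16,0.11,0.9,0,0],[-0.16,0.11,0.9,0,0]]'
python3 -m creep '[[0,0,0.16,0,0],[0,0,0.32,0,0],[0,0,0.32,0,0],[0,0,0.32,0,0.3],[0,0,0.32,0,0.6],[0,0,0.32,0,1],[0,0,0.32,0,1],[0,0,0.32,0,1],[0,0,0.32,0,1],[0,0,0.32,0,1]]'
python3 -m creep '[[0,0,0,0,1],[0,0,0,0,1],[0,0,0,0,1],[0,0,0,0,1]]'
```

```text
t: 4.0
tool_pos: [436.8, -211.9, 212.7]
tcp_rot: [-0.003, 0.613, 0.79, -0.0]
wrist_force: [0.7, 0.2, 0.1]
opening: 85.5
finger_force: 0.0
t: 4.83
tool_pos: [438.9, -213.6, 184.9]
tcp_rot: [0.001, 0.614, 0.789, 0.0]
wrist_force: [-2.7, 1.1, 8.5]
opening: 43.9
finger_force: 61.0
t: 5.17
tool_pos: [438.9, -213.6, 184.8]
tcp_rot: [0.001, 0.615, 0.789, 0.0]
wrist_force: [-1.5, 0.6, 8.2]
opening: 43.5
finger_force: 61.0
```

```bash
python3 -m creep '[[0,0,-0.3,0,1],[0,0,-0.6,0,1],[0,0,-0.9,0,1],[0,0,-0.9,0,1]]'
python3 -m creep '[[0.4,0.27,0,0,1],[0.82,0.55,0,0,1],[0.82,0.55,0,0,1],[0.82,0.55,0,0,1]]'
python3 -m creep '[[0.4,0.27,0,0,1],[0.82,0.55,0,0,1],[0.82,0.55,0,0,1],[0.82,0.55,0,0,1]]'
python3 -m creep '[[0.4,0.27,0,-0.05,1],[0.82,0.55,0,-0.1,1],[0.82,0.55,0,-0.2,1],[0.82,0.55,0,-0.3,1],[0.82,0.55,0,-0.4,1],[0.82,0.55,0,-0.49,1],[0.82,0.55,0,-0.49,1],[0.82,0.55,0,-0.49,1],[0.82,0.55,0,-0.49,1],[0.82,0.55,0,-0.49,1]]'
python3 - <<'E'
from h import *
import pickle
out=[]
for n in("wrist","top"):
    p=optics.camera_params(n);im=optics.snapshot(n)[:,:,::-1];cv2.imwrite(f"pics/{n}3.png",im);out.append(im);pickle.dump(p,open(f"{n}3.pkl","wb"))
s=sensors.sense();print(s["tool_pos"],s["tcp_rot"],s["joint_positions"],s["opening"])
E
```

```text
t: 5.5
tool_pos: [439.9, -214.2, 279.4]
tcp_rot: [0.005, 0.615, 0.789, 0.001]
wrist_force: [2.0, -2.3, -6.1]
opening: 43.6
finger_force: 66.8
t: 5.83
tool_pos: [471.3, -116.8, 271.4]
tcp_rot: [-0.001, 0.613, 0.79, 0.0]
wrist_force: [-0.5, -0.1, -6.7]
opening: 43.5
finger_force: 66.7
t: 6.17
tool_pos: [504.6, -24.1, 271.6]
tcp_rot: [-0.001, 0.613, 0.79, 0.0]
wrist_force: [-0.9, 0.6, -6.7]
opening: 43.7
finger_force: 66.7
t: 7.0
tool_pos: [537.2, 65.1, 271.4]
tcp_rot: [-0.001, 0.147, 0.989, -0.0]
wrist_force: [0.0, -0.2, -7.1]
opening: 43.2
finger_force: 66.6
[537.36471841  65.29711836 271.76711506] [-7.98344050e-04  1.49755895e-01  9.88722643e-01 -2.65569205e-04] [ 2.62811875e-02  7.85291782e-02  1.79325867e+00 -2.53639277e-04
  1.27146998e+00 -1.24379728e+00] 43.00263368644319
```

View pics/wrist3.png

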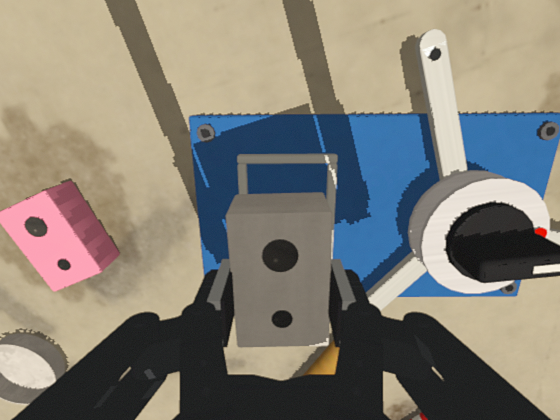

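The wrist view shows the block held flat over the pocket. Its lower back edge runs from about (233,195) to (327,194), its upper back edge is at row 217, and the pocket's back wall outer edge runs from (237,155) to (338,155).

Run:
```python
from h import *
import pickle
w=pickle.load(open("wrist3.pkl","rb"))
s=sensors.sense();T=s["tool_pos"]
def seg(c,z):
    P=plane(w,c,z);e=P[1]-P[0];y=np.degrees(np.arctan2(e[1],e[0]));n=np.array([e[1],-e[0]])/np.linalg.norm(e);return P.mean(0),np.linalg.norm(e),y,n
for nm,c,z,off in(("wall",[(237,155),(338,155)],18,48),("wall inner",[(245,163),(330,163)],18,42),("bot",[(233,195),(327,194)],87,35),("top",[(227,217),(330,215)],117,35)):
    m,l,y,n=seg(c,z);C=m+off*n;print(nm,m,l,y,"centre",C,"tool",tool(np.r_[C-T[:2],0])[:2])
q=s["tcp_rot"];print("tool y yaw",2*np.degrees(np.arctan2(q[2],q[1]))-90)
```

```text
wall [493.83282379  80.93352525] 70.51759058005801 73.05706523830081 centre [539.74940668  66.94540831] tool [-1.78960771  2.28054436]
wall inner [499.23145895  79.32946013] 59.832249655647296 73.05956636242756 centre [539.40900323  67.09161166] tool [-1.42117717  2.31938501]
bot [500.3788072   73.76192834] 47.13984204011306 73.70480505083086 centre [533.97281613  63.94141082] tool [ 2.83828695 -2.29935536]
top [500.59720205  73.17461526] 42.50862634234177 74.2629920015555 centre [534.28528871  63.68183815] tool [ 2.46296188 -2.45475156]
tool y yaw 72.77443273887627
```

```bash
python3 -m creep '[[-0.04,0.037,0,0,1],[-0.04,0.037,0.3,0,1],[-0.04,0.037,0.55,0,1],[-0.04,0.037,0.6,0,1],[-0.04,0.037,0.65,0,1],[-0.04,0.037,0.7,0,1],[-0.04,0.037,0.74,0,1],[-0.04,0.037,0.74,0,1],[-0.04,0.037,0.74,0,1]]'
python3 - <<'E'
from h import *
for n in("scene","wrist"):cv2.imwrite(f"pics/{n}4.png",optics.snapshot(n)[:,:,::-1])
a=cv2.imread("pics/scene4.png")[120:220,220:340];a=cv2.resize(a,None,fx=4,fy=4,interpolation=2)
b=cv2.resize(cv2.imread("pics/wrist4.png"),None,fx=.57,fy=.57)
o=np.zeros((400,800,3),np.uint8);o[:,:480]=a;o[:b.shape[0],480:480+b.shape[1]]=b[:,:320];cv2.imwrite("pics/v4.png",o)
E
```

```text
t: 7.85
tool_pos: [543.2, 68.2, 199.6]
tcp_rot: [0.001, 0.148, 0.989, 0.0]
wrist_force: [0.2, 0.9, -6.9]
opening: 43.9
finger_force: 66.6
```

View pics/v4.png

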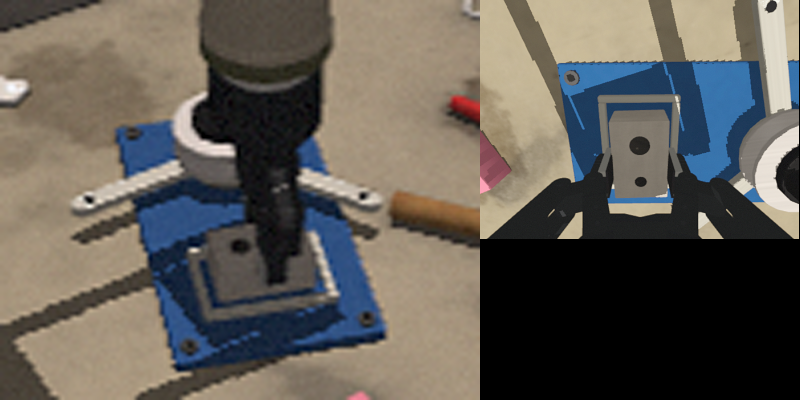

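The block sits centred inside the pocket rim in both crops (wrist block about (640,155), rim (600–680,97) and down). It is about 4 mm above the floor, so I'll lower it and release.

```bash
python3 -m creep '[[0,0,0.02,0,1],[0,0,0.04,0,1],[0,0,0.04,0,1],[0,0,0.04,0,1]]'
python3 -m creep '[[0,0,0,0,0.6],[0,0,0,0,0.4],[0,0,0,0,0.4],[0,0,0,0,0.3],[0,0,0,0,0],[0,0,0,0,0],[0,0,0,0,0]]'
python3 -m creep '[[0,0,-0.2,0,0],[0,0,-0.5,0,0],[0,0,-0.9,0,0],[0,0,-0.9,0,0]]'
python3 -m creep '[[-0.3,-0.1,-0.2,0,0],[-0.3,-0.1,-0.2,0,0],[-0.3,-0.1,-0.2,0,0]]'
python3 - <<'E'
from h import *
import pickle
p=optics.camera_params("wrist");im=optics.snapshot("wrist");cv2.imwrite("pics/w5.png",im[:,:,::-1]);pickle.dump(p,open("w5.pkl","wb"))
s=sensors.sense();print(s["tool_pos"],s["tcp_rot"],s["joint_positions"])
E
```

```text
t: 8.28
tool_pos: [543.0, 68.2, 195.0]
tcp_rot: [0.0, 0.148, 0.989, 0.0]
wrist_force: [1.2, -0.3, -5.6]
opening: 43.7
finger_force: 66.9
t: 8.87
tool_pos: [542.9, 68.2, 194.9]
tcp_rot: [0.0, 0.148, 0.989, 0.0]
wrist_force: [-0.6, -0.4, 1.4]
opening: 85.3
finger_force: 0.0
t: 9.2
tool_pos: [545.6, 68.3, 293.2]
tcp_rot: [0.006, 0.148, 0.989, 0.001]
wrist_force: [1.5, 0.2, 2.0]
opening: 85.5
finger_force: 0.0
t: 9.45
tool_pos: [569.7, 49.2, 306.3]
tcp_rot: [0.002, 0.149, 0.989, 0.0]
wrist_force: [-0.3, 0.4, -0.9]
opening: 85.4
finger_force: 0.0
[568.84942706  49.57547623 305.04734121] [5.26547515e-04 1.48647493e-01 9.88890098e-01 1.40336606e-04] [-2.89794999e-03  1.20589404e-01  1.68389032e+00  1.27655066e-04
  1.33603017e+00 -1.27532300e+00]
```

View pics/w5.png

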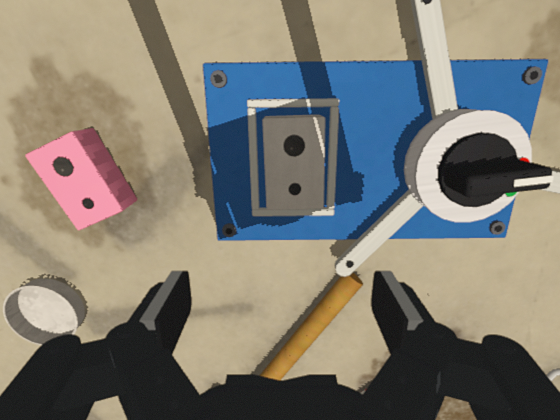

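The block lies flat inside the rim at (294,165) with margins all round, and the rim spans (248–338, 100–215). The knob bar runs right from about (472,175), with the pointer near (530,183).

```bash
python3 -m creep '[[0.17,0.66,-0.1,0.05,0],[0.17,0.66,-0.1,0.11,0],[0.17,0.66,-0.1,0.16,0]]' >/dev/null
python3 - <<'E'
from h import *
import pickle
s=sensors.sense();q=s["tcp_rot"];w=pickle.load(open("w5.pkl","rb"));t=optics.camera_params("top")
print(s["tool_pos"],"yaw",2*np.degrees(np.arctan2(q[2],q[1]))-90)
print("need tool",tool(np.r_[576.1-s["tool_pos"][0],186.5-s["tool_pos"][1],0]))
print(plane(t,[(195.5,180.5)],90))
E
```

```text
[571.00450614 122.07274446 314.65619138] yaw 53.533592319139956
need tool [34.19449758 54.84114063  0.14471939]
[[571.48688751 181.40309364]]
```

```bash
python3 -m creep '[[0.34,0.54,0,0.06,0],[0.34,0.54,0,0.12,0],[0.34,0.54,0,0.18,0],[0.34,0.54,0,0.24,0],[0.34,0.54,0,0.3,0],[0.34,0.54,0,0.36,0],[0.34,0.54,0,0.42,0],[0.34,0.54,0,0.51,0],[0.34,0.54,0,0.51,0],[0.34,0.54,0,0.51,0]]'
python3 - <<'E'
from h import *
import pickle
p=optics.camera_params("wrist");im=optics.snapshot("wrist");cv2.imwrite("pics/w6.png",im[:,:,::-1]);pickle.dump(p,open("w6.pkl","wb"))
s=sensors.sense();print(s["tool_pos"],s["tcp_rot"],s["joint_positions"])
E
```

```text
t: 10.58
tool_pos: [575.3, 181.9, 313.4]
tcp_rot: [-0.001, 0.753, 0.658, -0.001]
wrist_force: [0.1, 0.5, -0.1]
opening: 85.2
finger_force: 0.0
[575.39348847 181.82067622 313.5920026 ] [-4.58678533e-04  7.50935841e-01  6.60374541e-01 -7.85608927e-04] [2.21098738e-01 1.99034249e-01 1.58046244e+00 5.24956133e-05
 1.36391465e+00 3.49248673e-01]
```

View pics/w6.png

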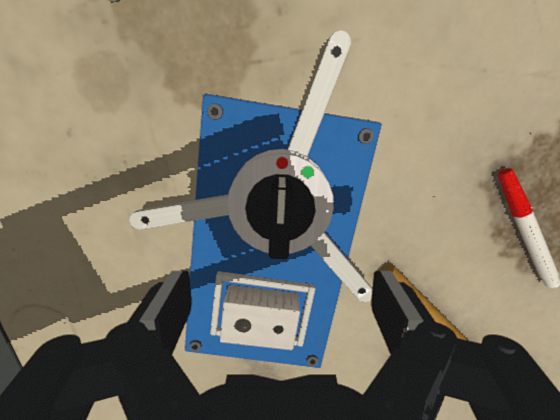

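The wrist view shows the knob bar nearly vertical at column 281, with the pointer line from (281,178) to (281,222). The red dot is at (282,163), the green dot at (308,172), and the block is in the pocket below.

Run:
```python
from h import *
import pickle
w=pickle.load(open("w6.pkl","rb"));t=optics.camera_params("top")
im=cv2.imread("pics/w6.png");hsv=cv2.cvtColor(im,cv2.COLOR_BGR2HSV);h,s,v=[hsv[:,:,i].astype(int) for i in range(3)]
M=np.zeros(h.shape,bool);M[140:265,220:340]=1
for a,r,c in rects((v<45)&M,500):
    x,y,W,H=cv2.boundingRect(c);print("dark",a,x,y,W,H)
    cc,rad=cv2.minEnclosingCircle(c[(c[:,0,1]<238)]);print("disc",cc,rad,plane(w,[cc],64))
Mp=np.zeros(h.shape,bool);Mp[172:226,272:292]=1
P=np.argwhere((v>90)&Mp)[:,::-1];d=cv2.fitLine(np.float32(P),2,0,.01,.01).ravel();print("pointer",d,P[:,1].min(),P[:,1].max())
a=plane(w,[(d[2]+d[0]/d[1]*(y-d[3]),y) for y in (P[:,1].min(),P[:,1].max())],94);e=a[0]-a[1];print(a,"pointer yaw",np.degrees(np.arctan2(e[1],e[0])),np.linalg.norm(e))
print("centre if outer end=25:",a[0]-25*e/np.linalg.norm(e))
S=sensors.sense();q=S["tcp_rot"];print("tool y yaw",2*np.degrees(np.arctan2(q[2],q[1]))-90,"spindle(576.1,186.5) in tool",tool(np.r_[576.1-S["tool_pos"][0],186.5-S["tool_pos"][1],0]))
print("red/green tri no; red at z60",plane(w,[(282,163),(308,172)],56))
```

```text
dark 3830.0 246 175 69 84
disc (280.06591796875, 207.72894287109375) 34.34112548828125 [[575.63319526 188.78853815]]
pointer [ 3.4934044e-02 -9.9938965e-01  2.8104254e+02  1.9702736e+02] 172 223
[[581.35705737 221.41660015]
 [575.83825301 188.85210046]] pointer yaw 80.38130244636976 33.0288334809477
centre if outer end=25: [577.17979483 196.76806109]
tool y yaw -7.343070884772999 spindle(576.1,186.5) in tool [ 4.73124553e+00  1.02649335e-01 -2.89336060e-03]
red/green tri no; red at z60 [[581.17329754 219.47007726]
 [598.93258285 210.44768782]]
```

```bash
python3 -m creep '[[0.055,0,0.2,0.02,0],[0.055,0,0.4,0.02,0],[0.055,0,0.6,0.02,0],[0.055,0,0.7,0.02,0],[0.055,0,0.7,0.02,0],[0.055,0,0.7,0.02,0]]'
python3 -m creep '[[0,0,0,0,0.4],[0,0,0,0,0.7],[0,0,0,0,1],[0,0,0,0,1],[0,0,0,0,1],[0,0,0,0,1],[0,0,0,0,1],[0,0,0,0,1],[0,0,0,0,1],[0,0,0,0,1]]'
```

```text
t: 11.13
tool_pos: [576.4, 187.0, 244.2]
tcp_rot: [-0.0, 0.765, 0.644, -0.001]
wrist_force: [0.2, 0.9, 0.1]
opening: 85.4
finger_force: 0.0
t: 11.97
tool_pos: [575.7, 187.3, 245.3]
tcp_rot: [-0.001, 0.765, 0.644, -0.001]
wrist_force: [-11.7, -0.1, 12.0]
opening: 12.9
finger_force: 60.0
```

```bash
python3 -m creep '[[0,0,0,0.03,1],[0,0,0,0.06,1],[0,0,0,0.09,1],[0,0,0,0.12,1],[0,0,0,0.15,1],[0,0,0,0.18,1],[0,0,0,0.21,1],[0,0,0,0.24,1],[0,0,0,0.27,1],[0,0,0,0.3,1]]'
python3 -c "
from plant import sensors;s=sensors.sense();print(s['ft_torque'],s['joint_positions'])"
python3 -m creep '[[0,0,0,0.03,1],[0,0,0,0.06,1],[0,0,0,0.09,1],[0,0,0,0.12,1],[0,0,0,0.15,1],[0,0,0,0.18,1],[0,0,0,0.21,1],[0,0,0,0.24,1],[0,0,0,0.27,1],[0,0,0,0.27,1]]'
python3 - <<'E'
from h import *
s=sensors.sense();print(s['ft_torque'],s['joint_positions'])
for n in("top","wrist"):cv2.imwrite(f"pics/{n}7.png",optics.snapshot(n)[:,:,::-1])
a=cv2.imread("pics/top7.png")[140:240,150:290];a=cv2.resize(a,(392,280),interpolation=2)
b=cv2.imread("pics/wrist7.png")[:,80:480]
o=np.zeros((420,800,3),np.uint8);o[:280,:392]=a;o[:,400:]=b;cv2.imwrite("pics/v7.png",o)
E
```

```text
t: 12.8
tool_pos: [575.3, 187.6, 245.3]
tcp_rot: [-0.001, 0.927, 0.375, -0.002]
wrist_force: [-15.9, 0.5, 13.7]
opening: 12.9
finger_force: 60.4
[0.1085819  2.52230551 0.1491613 ] [2.30089178e-01 2.73820468e-01 1.62522089e+00 1.37464055e-03
 1.24713463e+00 1.03212759e+00]
t: 13.63
tool_pos: [575.0, 188.0, 245.3]
tcp_rot: [-0.001, 0.995, 0.101, -0.003]
wrist_force: [-17.3, 3.3, 14.5]
opening: 13.2
finger_force: 60.5
[ 0.3820243   2.75188658 -0.05155981] [0.23060879 0.27375082 1.62534861 0.00227664 1.24761624 1.59868005]
```

View pics/v7.png

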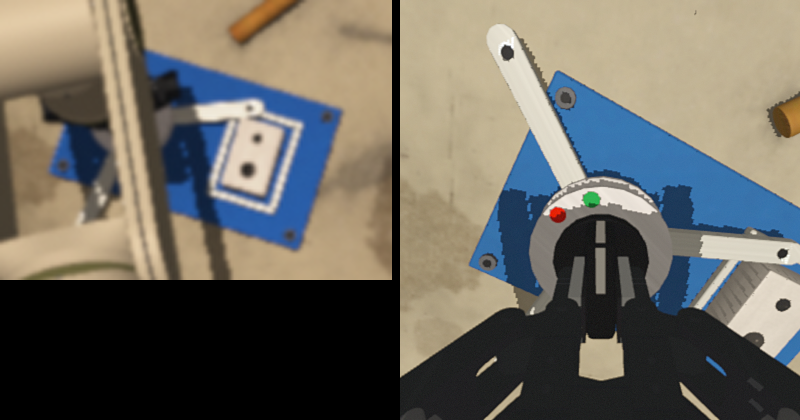

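The pulley arm at (250,107) in the left crop rests on the block, which is still in the pocket. On the right, the pointer (600,235) is already near the green dot (592,199) and the red dot is at (557,215). I'll turn it somewhat further, then let go.

```bash
python3 -m creep '[[0,0,0,0.03,1],[0,0,0,0.06,1],[0,0,0,0.09,1],[0,0,0,0.12,1],[0,0,0,0.15,1],[0,0,0,0.18,1],[0,0,0,0.2,1],[0,0,0,0.2,1],[0,0,0,0.2,1]]'
python3 -m creep '[[0,0,0,0,0.8],[0,0,0,0,0.6],[0,0,0,0,0.3],[0,0,0,0,0],[0,0,0,0,0],[0,0,0,0,0],[0,0,0,0,0]]'
python3 -m creep '[[0,0,-0.15,0,0],[0,0,-0.4,0,0],[0,0,-0.8,0,0],[0,0,-0.9,0,0],[0,0,-0.9,0,0],[0,0,-0.9,0,0],[0,0,-0.9,0,0]]'
python3 - <<'E'
from h import *
for n in("scene","wrist"):cv2.imwrite(f"pics/{n}8.png",optics.snapshot(n)[:,:,::-1])
a=cv2.imread("pics/scene8.png")[120:220,220:340];a=cv2.resize(a,(360,300),interpolation=2)
b=cv2.imread("pics/wrist8.png")[:,120:560]
o=np.zeros((420,800,3),np.uint8);o[:300,:360]=a;o[:,360:]=b;cv2.imwrite("pics/v8.png",o)
E
```

```text
t: 14.48
tool_pos: [575.0, 188.4, 245.3]
tcp_rot: [-0.001, 0.994, -0.106, -0.003]
wrist_force: [-16.7, 5.6, 14.5]
opening: 12.7
finger_force: 60.4
t: 15.07
tool_pos: [576.9, 186.9, 244.7]
tcp_rot: [0.0, 0.994, -0.107, 0.0]
wrist_force: [0.1, -0.4, -0.3]
opening: 85.1
finger_force: 0.0
t: 15.65
tool_pos: [576.5, 186.9, 333.6]
tcp_rot: [0.0, 0.994, -0.107, -0.001]
wrist_force: [-0.3, -0.0, -0.8]
opening: 85.7
finger_force: 0.0
```

View pics/v8.png

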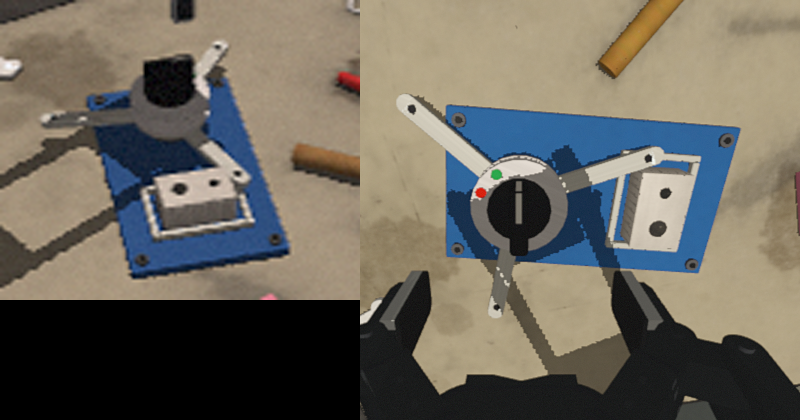

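The pointer (518,185) is well past the green dot (497,174). The block is still flat in the pocket at (662,210), and the gripper is clear of everything.

```bash
python3 -c "
from plant import ticket;print(ticket.close_job())"
```

```text
the job is handed in; nothing more can be done
None
```

I handed the job in at about 16 s of the 48 s allowed: the block lies flat in the pocket, the knob's pointer is past the green dot, and the gripper has let go and is clear; no verdict came back on hand-in.

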